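Bring a test channel on line: aim the selector, then flip the odd rocker with the stylus

ROBOT

A 7-joint arm with a two-finger parallel gripper is mounted at the origin on the work surface. World frame = base frame: x ahead of the robot, y to its left, z up, the work surface at z = 0. Lengths are in mm, angles in rad, forces in N, time in s.
With the tool pointing down it reaches from about 400 to 875 mm from the base axis. Payload 4.4 kg.
Tool frame: the origin (TCP) lies midway between the tips of the shut fingers; the grasp point (between the pads) lies ctrl.tcp_to_grasp behind it (ctrl.tcp_to_grasp is the distance from the TCP to the grasp point, in mm); z points along the fingers, y is the line along which they close (so a half turn about z gives the same grasp; the last joint's range is limited). The gripper opens to 85 mm and grips with 20 to 120 N. Pads are 22 mm wide; open, the fingers measure 114 mm over their backs; the gripper's body (76 mm by 85 mm) begins 54 mm behind the grasp point. The pads swing forward as they close: fully open they stand 13 mm farther back than shut.
Start: joints at [1.127, 0.628, 0.038, 1.517, -0.027, 0.996, -0.02], TCP at [239.798, -604.165, 231.313] pointing down, gripper open.
Joint ranges: [-3.06, 3.06], [-0.37, 2.12], [-1.25, 1.32], [0.18, 2.47], [-1.1, 4.24], [0.23, 1.98], [-2.94, 2.94]. Speed limits (rad/s): [2.57, 2.57, 3.14, 3.14, 3.14, 3.14, 3.14].

INTERFACE

Orientations are given as [roll, pitch, yaw] about the fixed x, y, z axes, in that order (R = Rz(yaw) Ry(pitch) Rx(roll)).
In Python, from cell import ctrl, get_image, get_calibration, workorder, boxes_of, place_of gives the robot as it stands.
- The arm moves only by the tool play_rows, never from a script. Its argument "series" is a list that holds one entry, the list of rows, each a list of 7 numbers: the shift along the world's x, y, z in cm, then the turn, a rotation vector about the world's x, y, z in degrees, then the closure, from 0 (fully open) to 1 (shut). A call has 1 to 20 rows; each row shifts and turns the commanded pose from where the row before left it; what a row does not reach is not made up. A row lasts 1/8 s, in which the tool goes at most 62.5 mm and 10.7 degrees, less where a joint would pass 70% of its speed; a pose out of reach is approached as far as the arm can. A call with a gripper value outside its range is refused whole. The fingers move at their own pace and stop on an object; the grip force is fixed at half the most. Time passes only in rows, so rows that do not move let the fingers close. It gives the time, the measured TCP pose, the force, the opening and the grip force at its end, in the units of the state.
- ctrl.read_state(): the state, without advancing time (a new reading comes with each control period).
- get_image(name): name is "scene" or "side" or "wrist"; returns (picture, depth): 384x512x3 uint8, red, green, blue; 384x512 float32, mm along the optical axis (not along the pixel's ray), 0 where there is no reading.
- get_calibration(name): a dict with "K" (3x3 intrinsics, pixels), "R" (3x3) and "t" (3): a world point X has camera coordinates R X + t; the wrist camera has in their place "mount" (4x4, takes a point from camera to tool coordinates, whose origin is the TCP and whose axes are the flange's). Camera axes: x right, y down, z forward; pixel columns grow to the right and rows downward; lengths in mm; the calibration is good to about 2 mm. A picture is of the moment at which its call begins: read the wrist's pose just before it. get_calibration takes no time and is no camera call.
- workorder.finish_job(): hands the job in; it is judged then, once.
Trained networks look in the newest picture that a camera, given by its name, has taken for a name from the list of things; names that differ only in an ending like _2 or _b are one class to them, and where a whole thing is asked for, a point or a joint stands for the part that bears it (a point fixed in the world has none). Each returns a list of dicts, best first, with "p" (0 to 1); they miss things now and then, are a little off and sometimes report something else, mostly with a low value. They report only what shows in the picture. A call takes as long as a camera call. They do not tell look-alikes from the thing itself.
- boxes_of(target, camera): "pixel" ([column, row] in pixels, amid what is visible of it).
- place_of(target, camera): "pixel" ([column, row] in pixels: a listed point, or the origin of a listed thing).
The state is a dict: "clock": time; "qpos": joint angles; "qd": joint speeds; "tau": joint torques, N m; "eef_pos": TCP position; "tool_rot": TCP orientation; "force": force on the tool from outside, world axes, zero at the start; "torque": the same for the moment, N m; "width": finger opening in mm; "gripper_force": force on a finger pad.
Only numpy, scipy, OpenCV 4.12 (cv2) and the standard library are available. Lean on these libraries where they do the work, as an engineer would, in place of code of your own. Each camera call takes 0.05 s, during which the arm holds its last target. There are 200 camera calls.

TASK

First turn the selector knob on the console, whichever way round is shorter, until its pointer points at the fitted link (the raised bridge beside it). Then take the stylus and with its tip press down the raised far end of the one rocker that is tipped differently from the other three, fully down so that all four match; the gripper itself must not touch any rocker, and the other three must stay as they are. Finally lay the stylus back in its cradle, and leave the things standing around undisturbed.

Things in the scene. Friction and masses are not known exactly. Their poses are not given: they have to be found in the camera images.
- console: fixed light-grey console, a box 220 mm deep (x), 400 wide (y), 70 high; origin under its centre on the bench, x to its rear (away from the robot), y to its left. On its flat top: the selector at x 0, y -105 mm, and a row of four rockers at x 0, y about 29, 73, 117, 161 mm, sunk in a guarded well
- guard_bar (a point): middle of the axis of the steel guard bar (10 mm thick, along the console's y) in front of the rockers: 26 mm above the console's top, 40 mm in front of their middles. Side plates end the bar (96 mm off, 36 mm high); a rear plate 24 mm high stands 54 mm behind the rockers' middles. So a stick must come in over the bar, nose 30 to 50 degrees below level
- selector (a joint): angle of the selector knob, rad: 0 when its pointer points to the console's rear (+x), growing counter-clockwise seen from above. It turns endlessly both ways against friction (0.06 N m) and stays where it is left
- selector_grip (a point): grip point of the selector, on its axis, 42 mm above the console's top. A black pointer knob: round foot 58 mm across, 19 high, with an upright bar 62 mm long, 16 thick, from 19 to 55 mm above the console's top. x of this point runs along the bar to the pointer: a nose at the foot reaching 48 mm from the axis, and a white line on top at that end
- selector_aim (a point): imaginary point straight ahead of the pointer, 66 mm from the selector's axis and 10 mm above the console's top, turning with the knob; it lies over the link's middle when the pointer points at the link
- link_mid (a point): middle of the link, 10 mm above the console's top: a fixed black bridge 60 x 16 mm, 17 high, on two brass pins, long along the console's x. It sits on one of two places, 66 mm from the selector's axis, 75 degrees left or right of the rearward direction; the other place has only a flat black cap 28 mm across
- cradle: fixed wooden stylus cradle; origin under its centre on the bench, x along the stylus. Base 130 x 70 x 8 mm; two supports 10 mm thick at x -42 and 42 mm, tops 40 mm above the bench, with lips 14 mm higher, 40 mm apart in y. The stylus lies on the supports, its axis 51 mm above the bench
- stylus_mid (a point): centre of the handle of the stylus, a loose black stick of about 0.12 kg: handle 120 mm long, 22 x 22 mm square, then a collar 18 mm across and a metal shaft 10 mm thick. x points along it to its tip; it starts lying in the cradle, tip to the cradle's +x. It may be gripped at a slant
- stylus_tip (a point): centre of the stylus's round rubber tip (6 mm radius), 134 mm from the handle's centre along x
- rocker_odd: the rocker that starts tipped the other way from the rest (far end up), in any of the row's four places; origin in the middle of its base, on the console's top, axes parallel to the console's. Its grey paddle, 56 mm long (x), 26 wide, 8 thick, is a shallow V (halves rise 0.2 rad outward) pivoting about y 8 mm above the console's top; rockers are 44 mm apart
- rocker_odd_paddle (a joint): tip of this rocker's paddle, rad, from -0.28 (far end fully up) to 0.28 (far end, +x, fully down). Held by friction only (0.05 N m, about 2 N at the end): no snap, it stays where it is left
- rocker_b: one of the three other rockers, starting with the far end down; origin in the middle of its base, on the console's top, axes parallel to the console's. Its grey paddle, 56 mm long (x), 26 wide, 8 thick, is a shallow V (halves rise 0.2 rad outward) pivoting about y 8 mm above the console's top; rockers are 44 mm apart
- rocker_b_paddle (a joint): tip of this rocker's paddle, rad, from -0.28 (far end fully up) to 0.28 (far end, +x, fully down). Held by friction only (0.05 N m, about 2 N at the end): no snap, it stays where it is left
- rocker_c: one of the three other rockers, starting with the far end down; origin in the middle of its base, on the console's top, axes parallel to the console's. Its grey paddle, 56 mm long (x), 26 wide, 8 thick, is a shallow V (halves rise 0.2 rad outward) pivoting about y 8 mm above the console's top; rockers are 44 mm apart
- rocker_c_paddle (a joint): tip of this rocker's paddle, rad, from -0.28 (far end fully up) to 0.28 (far end, +x, fully down). Held by friction only (0.05 N m, about 2 N at the end): no snap, it stays where it is left
- rocker_d: one of the three other rockers, starting with the far end down; origin in the middle of its base, on the console's top, axes parallel to the console's. Its grey paddle, 56 mm long (x), 26 wide, 8 thick, is a shallow V (halves rise 0.2 rad outward) pivoting about y 8 mm above the console's top; rockers are 44 mm apart
- rocker_d_paddle (a joint): tip of this rocker's paddle, rad, from -0.28 (far end fully up) to 0.28 (far end, +x, fully down). Held by friction only (0.05 N m, about 2 N at the end): no snap, it stays where it is left
- rocker_odd_far (a point): top of the odd rocker's paddle 5 mm from its far end, the place to press; about 23 mm above the console's top while up, 10 mm when fully down
- meter: bystander: black hand meter 150 x 75 x 41 mm lying on the bench, origin under its centre
- tape_roll: bystander: roll of white tape lying flat, 90 mm across, 19 high, origin under its centre
- spray: bystander: metal can 52 mm across, 150 high, origin under its centre
Not all that is in view belongs to the job. Of the things like the part that bears stylus_mid, leave any that is green; of the rest the larger one is meant. Several things look just like the cradle: the one meant starts farthest to the robot's left.

How it is judged:
By the outcome, as a careful person would: the job done as asked, in the order asked, and still so for the second after the job is handed in, with the robot touching nothing.
It also fails if it takes over 72 s, if anything falls off the work surface, if the arm or the gripper's body presses on something with over 40 N, if the wrist force passes 120 N, or if a joint passes its speed limit or range.

## Working session

There is one attempt and no reset: what is moved stays moved. The work goes in short steps, Python scripts to look and compute and a tool call to move; the robot and the scene stay as the last step left them, time stands still between calls to the robot, and variables do not carry over. Pictures are saved under pics/ and viewed, at most 10 in all, crops included, and the job is handed in when it is done.

Besides the shell and the picture viewer there is one more tool, called after "Request:" as a command line: name --argument value ..., lists and objects as JSON in quotes. play_rows: Moves the arm, as the interface text tells. Its arguments: {"type":"object","properties":{"series":{"type":"array"}},"required":["series"]}

```bash
mkdir -p pics; cat > h.py <<'E'
import numpy as np, cv2
from cell import ctrl, get_image, get_calibration, workorder, boxes_of, place_of
from scipy.spatial.transform import Rotation as Ro
def cam(n):
    c=get_calibration(n)
    K=np.array(c['K'])
    if 'mount' in c:
        s=ctrl.read_state(); T=np.eye(4)
        r=np.array(s['tool_rot'],float)
        T[:3,:3]=Ro.from_euler('xyz',r).as_matrix() if r.size==3 else r.reshape(3,3)
        T[:3,3]=s['eef_pos']; W=T@np.array(c['mount'])
    else:
        W=np.eye(4); R=np.array(c['R']); W[:3,:3]=R.T; W[:3,3]=-R.T@np.array(c['t'])
    return K,W
def ray(K,W,p):
    d=np.linalg.inv(K)@[p[0],p[1],1]; return W[:3,3],W[:3,:3]@d
def atz(K,W,p,z):
    o,d=ray(K,W,p); return o+d*(z-o[2])/d[2]
def dep(K,W,p,D):
    c,r=int(round(p[0])),int(round(p[1])); w=D[max(r-1,0):r+2,max(c-1,0):c+2]; w=w[w>0]
    if not len(w): return None
    o,d=ray(K,W,p); return o+d*np.median(w)
def proj(K,W,X):
    q=K@(W[:3,:3].T@(np.array(X)-W[:3,3])); return q[:2]/q[2]
def cloud(K,W,D):
    v,u=np.mgrid[:D.shape[0],:D.shape[1]]
    P=np.stack([u,v,np.ones_like(u)],-1)@np.linalg.inv(K).T*D[...,None]
    return P@W[:3,:3].T+W[:3,3]
E
cat > a.py <<'E'
from h import *
np.set_printoptions(precision=1,suppress=True)
print(ctrl.read_state(), ctrl.tcp_to_grasp)
ims=[]
for n in ['scene','side']:
    K,W=cam(n); im,D=get_image(n); np.savez(n+'.npz',im=im,D=D,K=K,W=W)
    cv2.imwrite(f'pics/{n}0.png',cv2.resize(im[...,::-1],(800,600)))
    print(n,W[:3,3])
    for t in ['console','cradle','stylus_mid','stylus_tip','selector_grip','selector_aim','link_mid','guard_bar','rocker_odd','rocker_b','rocker_odd_far','meter','tape_roll','spray']:
        for r in place_of(t,n)[:5]:
            if r['p']<.15: continue
            X=dep(K,W,r['pixel'],D); print(t,round(r['p'],2),np.array(r['pixel']),X)
E
python3 a.py
```

```text
{'clock': 0.0, 'qpos': array([ 1.1,  0.6,  0. ,  1.5, -0. ,  1. , -0. ]), 'qd': array([ 0., -0., -0., -0.,  0.,  0.,  0.]), 'tau': array([  0. , -56.3,   1.2, -19.3,   0. ,   0. ,   0. ]), 'eef_pos': array([ 239.5, -603.6,  230.4]), 'tool_rot': array([-3.1,  0. ,  0.4]), 'force': array([0.1, 0.2, 0.1]), 'torque': array([-0., -0., -0.]), 'gripper_force': 0.0, 'width': 85.65668621833267} 18.700000000000003
scene [ 789.2 -573.7  917.1]
console 0.71 [308.8 227.2] [598.6 -25.1  71.7]
cradle 0.92 [198.  301.5] [ 478.4 -351.9   58.3]
stylus_mid 0.96 [112.5 250.2] [ 180.  -359.9   24. ]
stylus_mid 0.86 [143.8 350.8] [ 435.8 -502.8   18.3]
stylus_mid 0.58 [198.2 292.5] [ 466.3 -335.4   63.7]
stylus_tip 0.93 [231.5 333.3] [ 587.6 -366.2   51.7]
stylus_tip 0.73 [118.8 293.2] [ 274.2 -433.9    1.8]
stylus_tip 0.72 [333.3 182.8] [586.1 142.8  85.8]
selector_grip 0.85 [294.3 224. ] [575.6 -73.1 126.9]
selector_grip 0.59 [315.5 201.9] [581.7  35.3 106.8]
selector_aim 0.82 [312.8 240.9] [628.3 -57.5  72. ]
link_mid 0.54 [284.6 253.8] [ 590.6 -141.    88.8]
link_mid 0.34 [307.4 223.5] [590.5 -19.4  7
[... 1368 characters left out ...]
[508.9 404.1  -0.4]
link_mid 0.66 [221.4 172.2] [ 586.3 -128.7   80.4]
guard_bar 0.85 [221.  237.6] [545.6 130.9 100.3]
guard_bar 0.59 [235.7 132.8] [ 575.2 -356.2   46.2]
rocker_odd 0.71 [212.4 222. ] [580.8  65.9  81.5]
rocker_b 0.67 [205.  249.6] [584.2 159.5  82.9]
rocker_b 0.65 [208.4 235.7] [583.7 112.7  80.9]
rocker_b 0.47 [203.2 265.6] [575.  222.6 104.4]
rocker_odd_far 0.71 [203.5 218.6] [604.7  63.6  90.9]
meter 0.63 [300.3 379. ] [326.4 451.2  35.1]
meter 0.32 [212.1 223.4] [581.2  69.6  80. ]
tape_roll 0.73 [221.1 359.1] [510.8 407.   -0.8]
tape_roll 0.19 [219.6 169.9] [ 592.3 -134.4   84. ]
spray 0.71 [165.4 354. ] [631.6 424.2  42.8]
spray 0.52 [299.6 379.2] [327.9 451.6  34.8]
```

View pics/scene0.png

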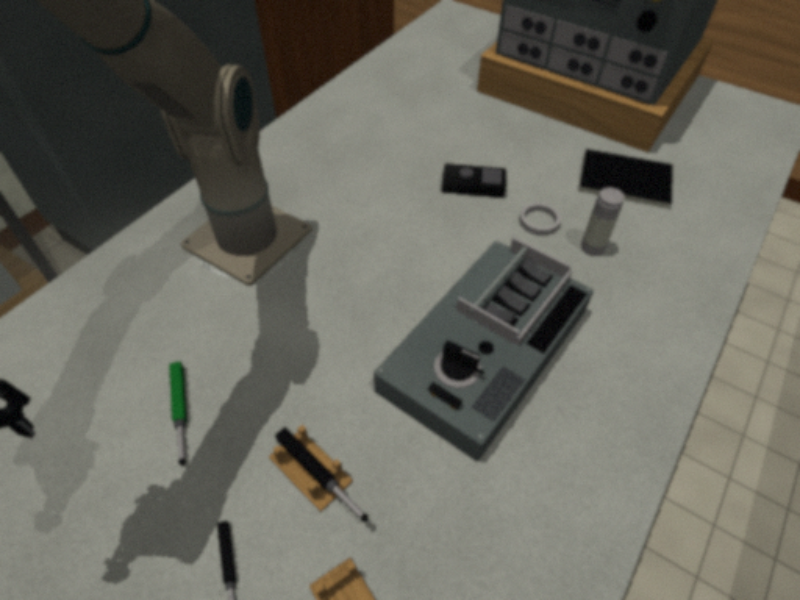

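View pics/side0.png

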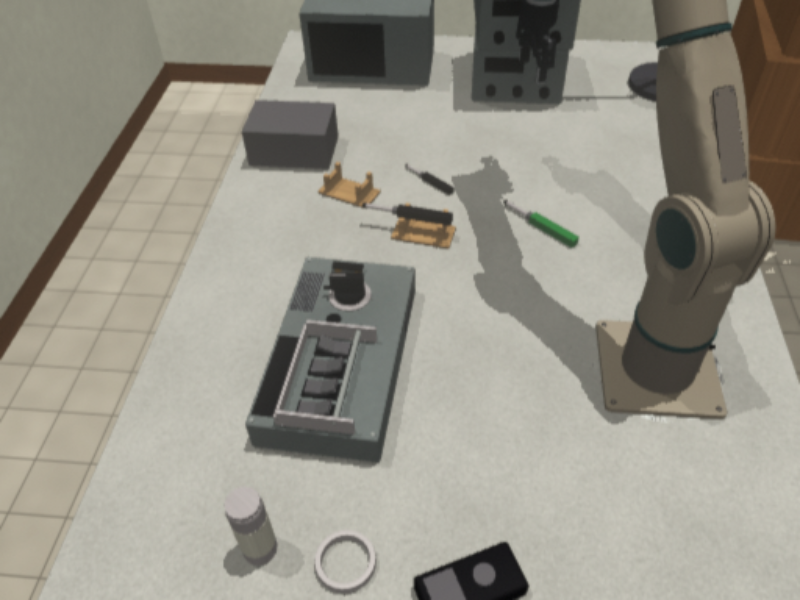

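The scene view (800x600 px) shows three sticks: the green one at (178,395), which is excluded; a small black one on the bench at (228,560); and the larger black one in a cradle at (305,455), which is the one meant. There are two cradles, at (310,465) and (345,580). The first is farther to the robot's left and holds the stylus. The bridge is at (445,397), on the console's right, and the cap is at (487,347). Next I'll fit the console, knob and stylus.

```bash
cat > b.py <<'E'
from h import *
np.set_printoptions(precision=1,suppress=True)
crops=[]
for n in ['scene','side']:
    f=np.load(n+'.npz'); im,D,K,W=[f[k] for k in ['im','D','K','W']]
    P=cloud(K,W,D); z=P[...,2]; ok=D>0
    m=ok&(abs(z-70)<6)&(P[...,0]>400)&(P[...,0]<800)&(abs(P[...,1])<320)
    nl,lab,st,ce=cv2.connectedComponentsWithStats(m.astype(np.uint8))
    b=1+np.argmax(st[1:,4]); q=P[lab==b]; print(n,'top z',np.median(q[:,2]),len(q))
    print(' rect',cv2.minAreaRect(q[:,:2].astype(np.float32)))
    k=ok&(z>118)&(z<134)&(np.hypot(P[...,0]-580,P[...,1]+75)<60); q=P[k]
    c,s,v=np.linalg.svd(q[:,:2]-q[:,:2].mean(0)); print(' knob',len(q),q.mean(0),cv2.minAreaRect(q[:,:2].astype(np.float32)))
    h=ok&(z>45)&(z<75)&(P[...,0]>350)&(P[...,0]<630)&(P[...,1]<-270)&(P[...,1]>-420)&(im.max(-1)<70); q=P[h]
    if len(q)>5: print(' stylus',len(q),q.mean(0),cv2.minAreaRect(q[:,:2].astype(np.float32)))
f=np.load('scene.npz'); im=f['im']
a=cv2.resize(im[150:270,240:390,::-1],(600,480),interpolation=cv2.INTER_CUBIC)
f=np.load('side.npz'); b=cv2.resize(f['im'][160:300,150:280,::-1],(446,480),interpolation=cv2.INTER_CUBIC)
cv2.imwrite('pics/c1.png',cv2.resize(np.hstack([a,b]),(800,367)))
E
python3 b.py
```

```text
scene top z 72.02968025225141 6327
 rect ((580.0126342773438, 32.340850830078125), (402.24749755859375, 221.06411743164062), 86.46421813964844)
 knob 159 [577.8 -73.6 125.4] ((577.27294921875, -71.63699340820312), (60.71720886230469, 19.07107925415039), 2.5182414054870605)
 stylus 511 [ 465.9 -341.2   61.6] ((493.76824951171875, -349.9854736328125), (31.038433074951172, 196.07847595214844), 79.94490051269531)
side top z 68.45101802883107 5396
 rect ((577.3770751953125, 34.314483642578125), (403.0703125, 219.99195861816406), 86.60897827148438)
 knob 94 [573.9 -68.  122.4] ((573.9221801757812, -68.8538818359375), (59.7504768371582, 18.111570358276367), 4.125819683074951)
 stylus 228 [ 453.6 -330.7   56.5] ((489.5389404296875, -341.8161315917969), (25.568889617919922, 194.41981506347656), 77.19039154052734)
```

View pics/c1.png

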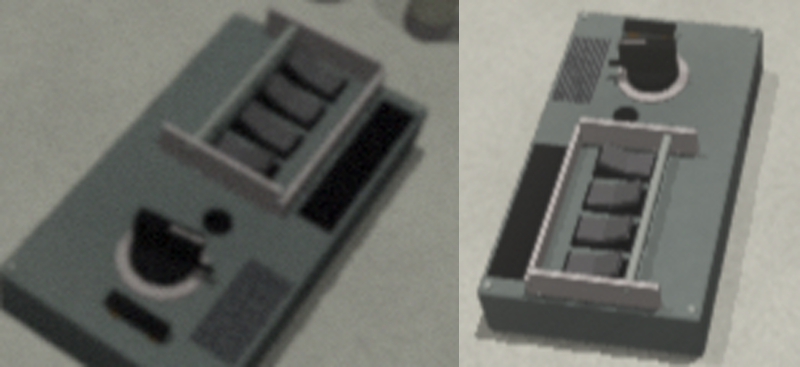

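The odd rocker is the one nearest the selector (y ≈ 29 place). The knob points rearward, about 7° left in the console frame, and the link is at -75°, so the short way is about 82° clockwise.

```bash
python3 -c "
from h import *
print(ctrl.read_state()['tool_rot'],get_calibration('wrist'))"
```

```text
[ 3.14154184e+00 -3.04895229e-05  3.77720990e-01] {'K': array([[276.71731093,   0.        , 259.34722736],
       [  0.        , 276.71731093, 186.50378123],
       [  0.        ,   0.        ,   1.        ]]), 'mount': array([[-6.06182387e-04, -9.60780797e-01, -2.77308298e-01,
         7.04368635e+01],
       [ 9.99999771e-01, -4.99105706e-04, -4.56715763e-04,
        -9.88285221e-01],
       [ 3.00397582e-04, -2.77308511e-01,  9.60780880e-01,
        -1.43298022e+02],
       [ 0.00000000e+00,  0.00000000e+00,  0.00000000e+00,
         1.00000000e+00]])}
```

Request:
play_rows --series '[[[2.1,3.33,0,0,0,10,0],[2.1,3.33,0,0,0,10,0],[2.1,3.33,0,0,0,10,0],[2.1,3.33,0,0,0,10,0],[2.1,3.33,0,0,0,10,0],[2.1,3.33,0,0,0,10,0],[2.1,3.33,0,0,0,10,0],[2.1,3.33,0,0,0,10,0],[2.1,3.33,0,0,0,10,0],[2.1,3.33,0,0,0,10,0],[2.1,3.33,0,0,0,10,0],[2.1,3.33,0,0,0,10,0],[2.1,3.33,0,0,0,10,0],[2.1,3.33,0,0,0,10,0],[2.1,3.33,0,0,0,10,0],[2.1,3.33,0,0,0,10,0],[0,0,0,0,0,0,0],[0,0,0,0,0,0,0]]]'

```text
clock: 3.75
eef_pos: [575.4, -72.2, 231.1]
tool_rot: [-3.141, -0.001, -3.114]
force: [-0.7, -0.2, -0.7]
width: 85.7
gripper_force: 0.0
```

```bash
cat > c.py <<'E'
from h import *
import sys
np.set_printoptions(precision=1,suppress=True)
K,W=cam('wrist'); im,D=get_image('wrist'); P=cloud(K,W,D); z=P[...,2]
np.savez('wrist.npz',im=im,D=D,K=K,W=W)
cv2.imwrite(f'pics/{sys.argv[1]}.png',im[...,::-1])
k=(D>0)&(z>117)&(z<134)&(np.hypot(P[...,0]-575,P[...,1]+71)<45); q=P[k]
print('knob',len(q),q.mean(0),cv2.minAreaRect(q[:,:2].astype(np.float32)))
l=(D>0)&(z>80)&(z<95)&(np.hypot(P[...,0]-590,P[...,1]+136)<45)&(P[...,1]<-115); q=P[l]
if len(q): print('link',len(q),q.mean(0),cv2.minAreaRect(q[:,:2].astype(np.float32)))
for t,h in [('selector_grip',112),('selector_aim',80),('link_mid',80),('guard_bar',96),('rocker_odd_far',93),('rocker_b',70)]:
    for r in place_of(t,'wrist')[:3]:
        if r['p']>.2: print(t,round(r['p'],2),np.array(r['pixel']),atz(K,W,r['pixel'],h))
E
python3 c.py w1
```

```text
knob 1079 [572.7 -71.9 125.4] ((574.823974609375, -71.8148193359375), (62.94443130493164, 15.961625099182129), 4.075212478637695)
link 831 [ 583.2 -135.9   87.3] ((584.604736328125, -136.4802703857422), (16.131683349609375, 59.7707633972168), 86.40340423583984)
selector_grip 0.67 [260.4 181.3] [574.9 -70.4 112. ]
selector_aim 0.71 [260.9 226.8] [637.9 -68.   80. ]
link_mid 0.72 [199.3 179.7] [ 583.5 -137.2   80. ]
guard_bar 0.97 [464.1 154.1] [545.2 135.2  96. ]
guard_bar 0.43 [415.  180.9] [574.5  90.6  96. ]
rocker_odd_far 0.74 [380.8 202.9] [600.6  60.1  93. ]
rocker_b 0.87 [451.4 188.2] [588.5 149.2  70. ]
rocker_b 0.85 [415.2 179.7] [579.6 105.9  70. ]
rocker_b 0.65 [488.7 187.6] [586.7 191.7  70. ]
```

View pics/w1.png

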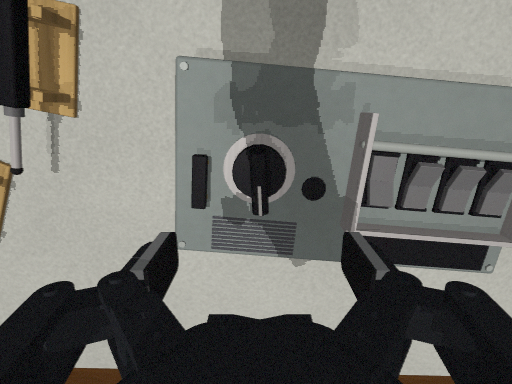

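The wrist view shows the knob at (260,180) with its white line towards the rear, the bridge at (199,180) on its right, and the cap at (313,188). The far end of the rocker beside the knob (380,180) is up. I'll go down and grip the knob.

Request:
play_rows --series '[[[-0.06,0.04,-1.4,0,0,2.5,0],[0,0,-1.4,0,0,0,0],[0,0,-1.4,0,0,0,0],[0,0,-1.4,0,0,0,0],[0,0,-1.4,0,0,0,0],[0,0,-1.4,0,0,0,0],[0,0,-1.4,0,0,0,0],[0,0,-1.4,0,0,0,0],[0,0,-1.3,0,0,0,0],[0,0,-1.1,0,0,0,0],[0,0,0,0,0,0,0.5],[0,0,0,0,0,0,0.7],[0,0,0,0,0,0,0.9],[0,0,0,0,0,0,1],[0,0,0,0,0,0,1],[0,0,0,0,0,0,1],[0,0,0,0,0,0,1]]]'

```text
clock: 6.22
eef_pos: [575.7, -72.7, 96.0]
tool_rot: [-3.139, 0.001, -3.07]
force: [0.2, -4.7, 6.1]
width: 15.4
gripper_force: 58.9
```

Request:
play_rows --series '[[[0,0,0,0,0,-4,1],[0,0,0,0,0,-7,1],[0,0,0,0,0,-8,1],[0,0,0,0,0,-8,1],[0,0,0,0,0,-8,1],[0,0,0,0,0,-8,1],[0,0,0,0,0,-8,1],[0,0,0,0,0,-8,1],[0,0,0,0,0,-8,1],[0,0,0,0,0,-8,1],[0,0,0,0,0,-6,1],[0,0,0,0,0,-2,1],[0,0,0,0,0,0,1],[0,0,0,0,0,0,1]]]'

```text
clock: 7.98
eef_pos: [572.9, -76.5, 96.0]
tool_rot: [-3.137, 0.006, 1.761]
force: [-6.5, -11.1, 9.8]
width: 15.1
gripper_force: 59.6
```

Request:
play_rows --series '[[[0,0,0,0,0,0,0.6],[0,0,0,0,0,0,0.2],[0,0,0,0,0,0,0],[0,0,0,0,0,0,0],[0,0,1,0,0,0,0],[0,0,2.5,0,0,0,0],[0,0,4,0,0,0,0],[0,0,4,0,0,0,0],[0,0,3,0,0,0,0],[0,0,0,0,0,0,0],[0,0,0,0,0,0,0]]]'

```text
clock: 9.35
eef_pos: [574.7, -71.0, 240.1]
tool_rot: [-3.141, -0.0, 1.765]
force: [0.2, 0.1, -0.5]
width: 85.6
gripper_force: 0.0
```

```bash
python3 c.py w2
```

```text
knob 981 [572.  -73.2 125.3] ((572.5118408203125, -75.18505859375), (15.088724136352539, 62.543399810791016), 10.671884536743164)
link 711 [ 584.7 -135.2   87.2] ((585.3223266601562, -130.9292449951172), (27.218990325927734, 59.998104095458984), 86.7192611694336)
selector_grip 0.76 [256.9 182.2] [572.4 -73.8 112. ]
selector_aim 0.67 [258.  225.8] [ 585.3 -135.    80. ]
link_mid 0.73 [256.5 225.9] [ 583.6 -135.4   80. ]
guard_bar 0.49 [290.4  49.1] [579.4  56.   96. ]
rocker_odd_far 0.55 [314.6  46.3] [601.7  63.4  93. ]
rocker_b 0.57 [304.1   4.3] [585.4 103.2  70. ]
```

View pics/w2.png

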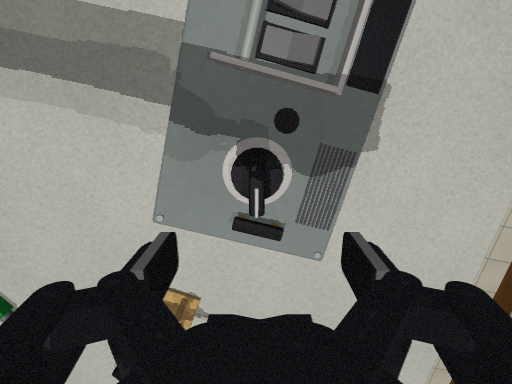

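The pointer (258,213) is lined up with the middle of the link (257,226), within about 1°. The knob is done, so on to the stylus.

Request:
play_rows --series '[[[-0.86,-1.86,0,0,0,-8,0],[-0.86,-1.86,0,0,0,-8,0],[-0.86,-1.86,0,0,0,-8,0],[-0.86,-1.86,0,0,0,-8,0],[-0.86,-1.86,0,0,0,-8,0],[-0.86,-1.86,0,0,0,-8,0],[-0.86,-1.86,0,0,0,-8,0],[-0.86,-1.86,0,0,0,-8,0],[-0.86,-1.86,0,0,0,-8,0],[-0.86,-1.86,0,0,0,-8,0],[-0.86,-1.86,0,0,0,-8,0],[-0.86,-1.86,0,0,0,-8,0],[-0.86,-1.86,0,0,0,-8,0],[-0.86,-1.86,0,0,0,-8,0],[0,0,0,0,0,0,0],[0,0,0,0,0,0,0]]]'

```text
clock: 11.7
eef_pos: [455.4, -330.2, 240.1]
tool_rot: [-3.14, 0.0, -0.186]
force: [0.0, 0.4, 0.1]
width: 85.5
gripper_force: 0.0
```

```bash
cat > d.py <<'E'
from h import *
import sys
np.set_printoptions(precision=1,suppress=True)
K,W=cam('wrist'); im,D=get_image('wrist'); P=cloud(K,W,D); z=P[...,2]
cv2.imwrite(f'pics/{sys.argv[1]}.png',im[...,::-1])
h=(D>0)&(z>45)&(z<72)&(P[...,0]>350)&(P[...,0]<540)&(abs(P[...,1]+335)<60)&(im.max(-1)<70); q=P[h]
nl,lab,st,_=cv2.connectedComponentsWithStats(h.astype(np.uint8)); b=1+np.argmax(st[1:,4]); q=P[lab==b]
r=cv2.minAreaRect(q[:,:2].astype(np.float32)); print('stylus',len(q),np.median(q[:,2]),r,cv2.boxPoints(r).tolist())
for t,h in [('stylus_mid',51),('stylus_tip',51),('cradle',0)]:
    for r in place_of(t,'wrist')[:3]:
        if r['p']>.2: print(t,round(r['p'],2),np.array(r['pixel']),atz(K,W,r['pixel'],h),dep(K,W,r['pixel'],D))
E
python3 d.py w3
```

```text
stylus 1793 62.50022263170314 ((457.30511474609375, -338.78216552734375), (21.137557983398438, 127.76702880859375), 80.14973449707031) [[392.5552978515625, -338.2663269042969], [518.4388427734375, -360.1239318847656], [522.054931640625, -339.2980041503906], [396.17138671875, -317.4403991699219]]
stylus_mid 0.87 [267.2 167.6] [ 451.9 -338.1   51. ] [ 454.5 -338.2   62.9]
stylus_mid 0.83 [312.  323.1] [ 212.1 -361.1   51. ] [ 462.  -346.2  317.1]
stylus_mid 0.66 [391.7 153.2] [ 441.5 -488.9   51. ] [ 433.  -503.9   17. ]
stylus_tip 0.74 [265.8  44.4] [ 586.9 -360.9   51. ] [ 585.7 -360.6   57.4]
stylus_tip 0.63 [433.1  80.8] [ 515.4 -539.2   51. ] [ 514.2 -564.6    8. ]
cradle 0.58 [262.6 157.7] [ 455.9 -333.6    0. ] [ 467.1 -335.    62.6]
cradle 0.29 [264.5 168.1] [ 440.8 -333.5    0. ] [ 454.5 -335.    63. ]
```

View pics/w3.png

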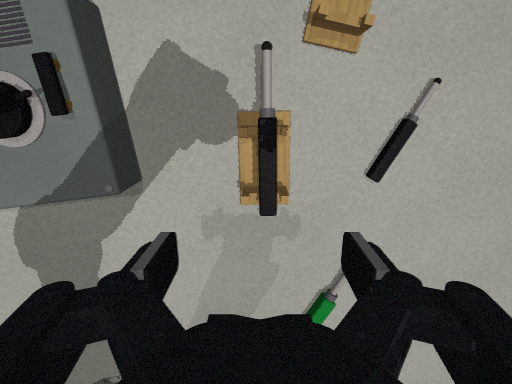

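The wrist view shows the wanted stylus at (267,165) in its cradle, with its tip at (266,44). The small black one is at (395,145) and the green one at (322,305). I'll tilt 25°, go down and grip.

Request:
play_rows --series '[[[0.2,-0.3,0,-1.5,-8.2,0.8,0],[0.2,-0.3,0,-1.4,-8.2,0,0],[0.24,-0.32,0,-1.4,-8.2,0,0],[0,0,-2.2,0,0,0,0],[0,0,-2.2,0,0,0,0],[0,0,-2.2,0,0,0,0],[0,0,-2.2,0,0,0,0],[0,0,-2.2,0,0,0,0],[0,0,-2.2,0,0,0,0],[0,0,-2.2,0,0,0,0],[0,0,-2.2,0,0,0,0],[0,0,-1.5,0,0,0,0],[0,0,-1,0,0,0,0],[0,0,-0.5,0,0,0,0],[0,0,0,0,0,0,0]]]'

```text
clock: 13.78
eef_pos: [474.9, -366.2, 81.8]
tool_rot: [-3.086, -0.363, -0.174]
force: [0.4, -0.4, 0.0]
width: 85.5
gripper_force: 0.0
```

```bash
python3 -c "
from h import *
np.set_printoptions(precision=3,suppress=True)
s=ctrl.read_state();print(s['qpos'],s['qd'],s['eef_pos'],s['tool_rot'],s['tau'])"
```

```text
[ 0.787  0.702 -0.054  2.055 -1.099  0.233  0.075] [-0.001 -0.012 -0.001  0.004  0.002 -0.    -0.002] [ 474.943 -366.208   81.831] [-3.086 -0.363 -0.174] [  0.062 -50.048  -0.664  -9.964  -0.374   0.346   0.006]
```

```bash
cat > rv.py <<'E'
import sys
from h import *
np.set_printoptions(precision=2,suppress=True)
def rv(rpy):
    s=ctrl.read_state(); return np.degrees((Ro.from_euler('xyz',rpy)*Ro.from_euler('xyz',s['tool_rot']).inv()).as_rotvec())
if __name__=='__main__': print(rv([float(a) for a in sys.argv[1:]]))
E
python3 rv.py 3.1416 0 -0.172
```

```text
[ 0.46 21.03 -0.45]
```

Request:
play_rows --series '[[[0,0,2.5,0,0,0,0],[0,0,2.5,0,0,0,0],[-0.7,0.94,0,0.1,7,-0.15,0],[-0.7,0.94,0,0.2,7,-0.15,0],[-0.7,0.94,0,0.2,7,-0.15,0],[0,0,0,0,0,0,0],[0,0,0,0,0,0,0]]]'

```text
clock: 14.65
eef_pos: [453.3, -338.2, 131.9]
tool_rot: [-3.14, -0.002, -0.173]
force: [-0.6, 0.0, 0.0]
width: 85.4
gripper_force: 0.0
```

```bash
python3 rv.py 3.1416 0 -0.172; python3 d.py w4
```

```text
[-0.05  0.12  0.04]
stylus 3749 62.53182949834883 ((457.60113525390625, -339.25750732421875), (22.012454986572266, 127.72511291503906), 80.17011260986328) [[392.797119140625, -339.1993103027344], [518.6470947265625, -361.0049743652344], [522.4051513671875, -339.3157043457031], [396.55517578125, -317.5100402832031]]
stylus_mid 0.82 [435.1 172.2] [ 445.8 -484.    51. ] [ 434.3 -504.3   17.1]
stylus_mid 0.76 [259.9 196.1] [ 450.2 -337.1   51. ] [ 454.1 -337.8   63.1]
stylus_tip 0.83 [504.7  73.6] [ 514.1 -535.6   51. ] [ 512.8 -567.6   12.4]
stylus_tip 0.8 [262.2  14. ] [ 584.8 -362.2   51. ] [ 582.9 -361.9   57.9]
cradle 0.74 [256.5 173.9] [ 458.  -334.9    0. ] [ 472.5 -338.3   62.6]
```

Request:
play_rows --series '[[[0.05,-0.05,-2,0,0,0,0],[0,0,-2.2,0,0,0,0],[0,0,-2.2,0,0,0,0],[0,0,-2,0,0,0,0],[0,0,-1.4,0,0,0,0],[0,0,0,0,0,0,0.4],[0,0,0,0,0,0,0.6],[0,0,0,0,0,0,0.8],[0,0,0,0,0,0,1],[0,0,0,0,0,0,1],[0,0,0,0,0,0,1],[0,0,0,0,0,0,1]]]'

```text
clock: 16.35
eef_pos: [454.9, -339.0, 34.7]
tool_rot: [-3.142, -0.002, -0.172]
force: [-1.2, -0.1, 7.0]
width: 21.0
gripper_force: 59.2
```

Request:
play_rows --series '[[[0,0,1.5,0,0,0,1],[0,0,3,0,0,0,1],[0,0,3.5,0,0,0,1],[0,0,3.5,0,0,0,1],[0,0,3.5,0,0,0,1],[0,0,3,0,0,0,1],[0.33,4.07,0,0,0,1.6,1],[0.33,4.07,0,0,0,1.6,1],[0.33,4.07,0,0,0,1.6,1],[0.33,4.07,0,0,0,1.6,1],[0.33,4.07,0,0.41,6.65,0,1],[0.33,4.07,0,0.41,6.65,0,1],[0.33,4.07,0,0.41,6.65,0,1],[0.33,4.07,0,0.41,6.65,0,1],[0.33,4.07,0,0.41,6.65,0,1],[0.33,4.07,0,0.41,6.65,0,1],[0,0,0,0,0,0,1],[0,0,0,0,0,0,1]]]'

```text
clock: 18.6
eef_pos: [487.3, 67.5, 214.1]
tool_rot: [3.141, 0.697, -0.062]
force: [-0.7, 0.2, -0.6]
width: 21.2
gripper_force: 58.9
```

```bash
cat > e.py <<'E'
from h import *
import sys
np.set_printoptions(precision=1,suppress=True)
s=ctrl.read_state(); R=Ro.from_euler('xyz',s['tool_rot']).as_matrix()
mid=s['eef_pos']-18.7*R[:,2]; tip=mid+134*R[:,0]; print('qpos',s['qpos'],'pred mid',mid,'tip',tip)
for n in ['scene','side','wrist']:
    K,W=cam(n); im,D=get_image(n); np.savez(n+'.npz',im=im,D=D,K=K,W=W)
    print(n,'pred tip px',proj(K,W,tip))
    for t,h in [('stylus_tip',tip[2]),('rocker_odd_far',93),('rocker_odd',70),('rocker_b',70),('guard_bar',96)]:
        for r in place_of(t,n)[:3]:
            if r['p']>.25: print(' ',t,round(r['p'],2),np.array(r['pixel']),atz(K,W,r['pixel'],h),dep(K,W,r['pixel'],D))
a=np.load('scene.npz')['im'][130:270,270:400,::-1]; b=np.load('side.npz')['im'][170:300,150:280,::-1]
cv2.imwrite(f'pics/{sys.argv[1]}.png',np.hstack([cv2.resize(a,(390,420),interpolation=2),cv2.resize(b,(410,420),interpolation=2)]))
E
python3 e.py p1
```

```text
qpos [-0.4  0.9  0.6  1.4 -0.4  1.7 -1.4] pred mid [499.3  66.8 228.5] tip [601.9  60.5 142.5]
scene pred tip px [328.3 191. ]
  stylus_tip 0.88 [115.6 293.4] [ 347.9 -459.6  142.5] [ 275.7 -440.9   15.8]
  stylus_tip 0.53 [339.  171.1] [593.9 141.8 142.5] [580.2 192.1  88. ]
  rocker_odd_far 0.5 [327.1 201.1] [603.7  66.3  93. ] [603.8  66.   93.4]
  rocker_odd_far 0.32 [199.4 300.1] [ 491.4 -356.4   93. ] [ 460.8 -334.1    8.2]
  rocker_odd 0.44 [316.9 202.3] [576.3  63.9  70. ] [579.6  54.   83.2]
  rocker_b 0.78 [323.8 193. ] [576.8 105.5  70. ] [580.5  93.9  84.5]
  rocker_b 0.56 [340.8 177. ] [590.8 190.   70. ] [593.  181.4  79.5]
  rocker_b 0.52 [301.  151.3] [436.8 217.9  70. ] [523.9  22.1 279.5]
  guard_bar 0.91 [319.9 177.2] [546.4 131.4  96. ] [569.6  63.9 174.6]
side pred tip px [202.6 205.2]
  stylus_tip 0.95 [202.9 207.4] [599.7  68.2 142.5] [599.7  68.1 142.5]
  stylus_tip 0.56 [324.  127.9] [ 284.8 -284.3  142.5] [ 274.4 -446.    13.1]
  stylus_tip 0.48 [260.7 106.4] [ 490.4 -380.   142.5] [ 510.  -560.5    9.4]
  rocker_odd_far 0.69 [201.4 264.4] [582.8 212.   93. ] [585.8 203.5  80.2]
  rocker_odd_far 0.66 [203.  220.1] [604.5  70.6  93. ] [608.6  58.   77.4]
  rocker_odd_far 0.61 [220.  240.6] [548.1 135.2  93. ] [546.9 139.5  98.8]
  rocker_odd 0.51 [215.3 222.6] [575.2  58.1  70. ] [572.3  68.3  82.7]
  rocker_b 0.83 [206.5 248.4] [584.  146.2  70. ] [581.6 153.6  80.4]
  rocker_b 0.77 [208.3 236.4] [586.1 106.7  70. ] [584.3 112.7  77.9]
  rocker_b 0.66 [202.4 263.2] [586.3 192.9  70. ] [583.4 201.2  82.4]
  guard_bar 0.74 [218.  240.2] [552.9 136.6  96. ] [557.7 119.   72.4]
wrist pred tip px [264.7 -75.6]
  rocker_odd_far 0.41 [160.5  32.7] [541.9 131.4  93. ] [545.7 128.5 100.7]
  guard_bar 0.72 [165.4  33.2] [542.9 127.2  96. ] [545.6 125.2 101.5]
  guard_bar 0.38 [257.1 255.5] [130.2  95.8  96. ] [506.8  69.2 233. ]
```

View pics/p1.png

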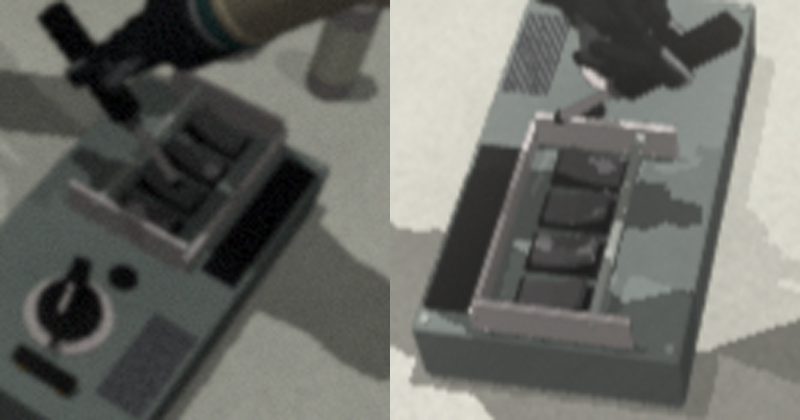

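The side crop shows the tip at (560,118) and the scene crop at (178,185), both within about 1.5 px of prediction. It is over the far end of the rocker nearest the selector. I'll lower it.

Request:
play_rows --series '[[[0,0.15,-1.2,0,0,0,1],[0,0,-1.5,0,0,0,1],[0,0,-1,0,0,0,1],[0,0,-0.5,0,0,0,1],[0,0,-0.4,0,0,0,1],[0,0,-0.3,0,0,0,1],[0,0,-0.3,0,0,0,1],[0,0,0,0,0,0,1]]]'

```text
clock: 20.5
eef_pos: [487.7, 69.8, 161.9]
tool_rot: [-3.14, 0.696, -0.06]
force: [0.9, -0.0, 0.4]
width: 21.3
gripper_force: 59.2
```

Request:
play_rows --series '[[[0,0,-0.2,0,0,0,1],[0,0,-0.2,0,0,0,1],[0,0,0,0,0,0,1]]]'

```text
clock: 20.88
eef_pos: [487.7, 69.9, 157.8]
tool_rot: [-3.14, 0.696, -0.06]
force: [1.4, -0.3, 1.6]
width: 21.6
gripper_force: 59.3
```

```bash
python3 e.py p2 | grep -v guard
```

```text
qpos [-0.4  1.   0.6  1.4 -0.4  1.6 -1.3] pred mid [499.7  69.1 172.1] tip [602.3  63.   86.1]
scene pred tip px [325.7 203.2]
  stylus_tip 0.84 [325.2 200.5] [596.7  70.6  86.1] [598.9  63.2  95.6]
  stylus_tip 0.82 [115.7 293.8] [ 316.7 -451.9   86.1] [ 277.8 -441.8   17.6]
  stylus_tip 0.64 [328.7 180.5] [571.  142.9  86.1] [571.9 139.8  89.8]
  rocker_odd_far 0.54 [320.2 174.6] [541.4 143.6  93. ] [544.4 135.  102.8]
  rocker_odd_far 0.52 [327.  205.8] [610.9  51.5  93. ] [608.2  61.2  80.1]
  rocker_odd 0.65 [317.6 201. ] [575.7  69.2  70. ] [579.6  57.5  85.4]
  rocker_b 0.67 [332.5 182.8] [580.3 155.1  70. ] [584.4 140.6  86.8]
  rocker_b 0.66 [326.  193.9] [583.7 106.1  70. ] [587.3  94.2  84.8]
  rocker_b 0.5 [342.6 174.7] [591.2 201.5  70. ] [594.7 187.9  84.8]
side pred tip px [204.6 219.6]
  stylus_tip 0.76 [325.3 129. ] [ 276.  -349.4   86.1] [ 269.9 -438.5   14.5]
  stylus_tip 0.68 [206.7 220.3] [596.2  65.   86.1] [594.7  69.9  92.2]
  rocker_odd_far 0.56 [205.7 216.7] [599.4  58.2  93. ] [605.4  38.8  69.4]
  rocker_odd 0.62 [215.2 223.9] [574.7  62.6  70. ] [571.7  73.5  83.5]
  rocker_b 0.85 [209.9 236.1] [582.  105.4  70. ] [579.1 115.1  82.8]
  rocker_b 0.76 [202.2 266.1] [585.2 201.6  70. ] [577.6 223.2 102.8]
  rocker_b 0.52 [203.2 248.9] [592.4 148.5  70. ] [590.  155.3  79.6]
wrist pred tip px [262.  -77.3]
```

View pics/p2.png

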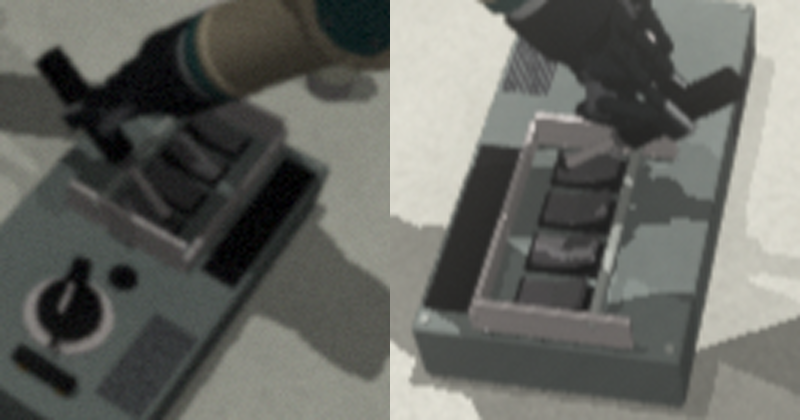

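The tip (scene crop ≈(165,208)) is on the rocker nearest the selector, which is now nearly level with its neighbours. I'll press down to the stop.

Request:
play_rows --series '[[[0,0,-0.2,0,0,0,1],[0,0,-0.2,0,0,0,1],[0,0,0,0,0,0,1]]]'

```text
clock: 22.15
eef_pos: [486.3, 69.8, 154.5]
tool_rot: [-3.14, 0.7, -0.06]
force: [-1.1, -0.1, 5.1]
width: 20.7
gripper_force: 59.6
```

Request:
play_rows --series '[[[0,0,-0.2,0,0,0,1],[0,0,-0.2,0,0,0,1],[0,0,0,0,0,0,1]]]'

```text
clock: 22.52
eef_pos: [486.4, 69.8, 150.3]
tool_rot: [-3.14, 0.7, -0.061]
force: [-1.6, -0.4, 5.1]
width: 20.9
gripper_force: 59.7
```

Request:
play_rows --series '[[[0,0,0.5,0,0,0,1],[0,0,1.5,0,0,0,1],[0,0,3,0,0,0,1],[0,0,4,0,0,0,1],[-2.5,0,3,0,0,0,1],[-5,0,0,0,0,0,1],[-4,0,0,0,0,0,1],[0,0,0,0,0,0,1],[0,0,0,0,0,0,1]]]'

```text
clock: 23.65
eef_pos: [373.3, 70.1, 270.3]
tool_rot: [-3.139, 0.695, -0.059]
force: [-0.1, -1.0, -1.5]
width: 21.2
gripper_force: 59.0
```

```bash
cat > f.py <<'E'
from h import *
np.set_printoptions(precision=1,suppress=True)
y=-0.061; ax=np.array([np.cos(y),np.sin(y)]); ay=np.array([-ax[1],ax[0]])
for n in ['scene','side']:
    f=np.load(n+'.npz'); P=cloud(f['K'],f['W'],f['D']); q=P[f['D']>0]; d=q[:,:2]-[579.5,32]
    X,Y=d@ax,d@ay
    for c in (29,73,117,161):
        print(n,c,[(int(m.sum()),np.round(np.median(q[m,2]),1)) for a in (-24,-16,-8,0,8,16,24) for m in [(abs(X-a)<4)&(abs(Y-c)<9)&(q[:,2]<112)&(q[:,2]>65)] if m.sum()])
f=np.load('side.npz');P=cloud(f['K'],f['W'],f['D'])
for n in ['scene','side']:
    f=np.load(n+'.npz');P=cloud(f['K'],f['W'],f['D']); s=ctrl.read_state(); R=Ro.from_euler('xyz',s['tool_rot']).as_matrix()
    L=(P-s['eef_pos'])@R; m=(f['D']>0)&(abs(L[...,1])<9)&(L[...,0]>66)&(L[...,0]<150)&(L[...,2]>-90)&(L[...,2]<100)&(P[...,2]>125)
    q=L[m]; print(n,'shaft in tool',len(q)); 
    if len(q)>8: print(np.polyfit(q[:,0],q[:,2],1),q[:,0].min(),q[:,0].max(),q[:,1].mean())
    m=(f['D']>0)&(abs(L[...,1])<16)&(L[...,0]>-75)&(L[...,0]<-28)&(L[...,2]>-70)&(L[...,2]<50); q=L[m]
    if len(q)>8: print(' rear handle',len(q),np.polyfit(q[:,0],q[:,2],1),q[:,0].min())
E
python3 e.py p3 | grep -E "qpos|pred|tip" ; python3 f.py
```

```text
qpos [-0.5  0.7  0.7  1.7 -0.3  1.6 -1.3] pred mid [385.3  69.3 284.7] tip [488.   63.3 198.8]
scene pred tip px [293.9 158.5]
  stylus_tip 0.79 [293.2 157.9] [485.4  64.1 198.8] [402.3 238.5   2.4]
  stylus_tip 0.68 [120.  296.8] [ 392.8 -468.   198.8] [ 284.6 -439.2    2.9]
  stylus_tip 0.3 [380.9 156.9] [678.9 199.9 198.8] [653.6 377.   34.3]
side pred tip px [244.6 193.8]
  stylus_tip 0.92 [244.  196.3] [488.4  71.8 198.8] [508.2 -45.   70.7]
  stylus_tip 0.82 [322.2 128.6] [ 294.6 -210.3  198.8] [ 280.7 -441.7   13. ]
wrist pred tip px [261.  -79.2]
scene 29 [(5, np.float64(95.5)), (18, np.float64(92.3)), (18, np.float64(88.8)), (16, np.float64(86.3)), (14, np.float64(83.6)), (14, np.float64(82.7)), (14, np.float64(82.5))]
scene 73 [(13, np.float64(92.2)), (20, np.float64(91.5)), (14, np.float64(88.4)), (15, np.float64(83.6)), (13, np.float64(82.2)), (14, np.float64(82.9)), (14, np.float64(82.8))]
scene 117 [(10, np.float64(94.5)), (17, np.float64(92.8)), (15, np.float64(88.1)), (16, np.float64(84.5)), (13, np.float64(84.5)), (13, np.float64(82.8)), (14, np.float64(82.3))]
scene
[... 470 characters left out ...]
4(79.9)), (15, np.float64(79.5)), (12, np.float64(78.6))]
side 117 [(29, np.float64(89.2)), (17, np.float64(87.8)), (14, np.float64(84.1)), (16, np.float64(81.7)), (17, np.float64(79.8)), (15, np.float64(78.2)), (14, np.float64(78.1))]
side 161 [(29, np.float64(89.2)), (19, np.float64(87.7)), (14, np.float64(83.6)), (18, np.float64(81.4)), (17, np.float64(80.0)), (19, np.float64(78.6)), (14, np.float64(78.2))]
scene shaft in tool 107
[ -0.1 -22.8] 66.17586921896805 136.48056477418825 0.1594396587261139
 rear handle 146 [ -0.  -24.7] -61.544159118620406
side shaft in tool 94
[ -0.1 -17.4] 66.30894611334911 136.09522554830005 -4.616593940260425
 rear handle 187 [ -0.1 -22. ] -61.28254528510562
```

View pics/p3.png

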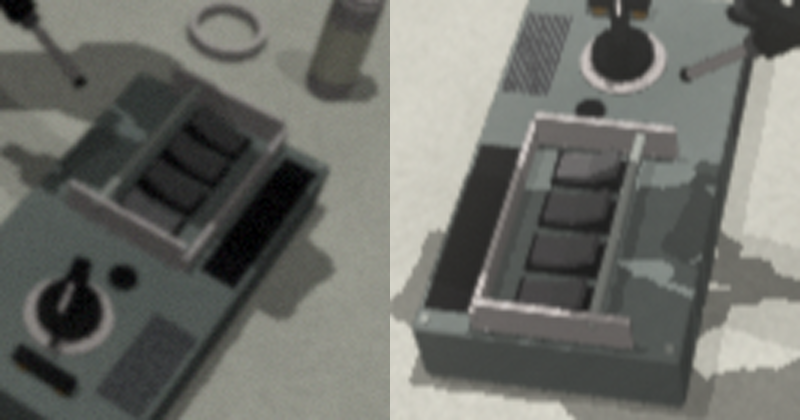

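All four rockers now have the same height profile, and the p3 view shows them matching. Before returning the stylus I'll check whether it tilted in the grip.

```bash
sed -i 's/precision=1/precision=3/' f.py; python3 f.py | tail -8; python3 rv.py 3.1416 0 -0.172
```

```text
side 117 [(29, np.float64(89.2)), (17, np.float64(87.8)), (14, np.float64(84.1)), (16, np.float64(81.7)), (17, np.float64(79.8)), (15, np.float64(78.2)), (14, np.float64(78.1))]
side 161 [(29, np.float64(89.2)), (19, np.float64(87.7)), (14, np.float64(83.6)), (18, np.float64(81.4)), (17, np.float64(80.0)), (19, np.float64(78.6)), (14, np.float64(78.2))]
scene shaft in tool 107
[ -0.07  -22.776] 66.17586921896805 136.48056477418825 0.1594396587261139
 rear handle 146 [ -0.035 -24.744] -61.544159118620406
side shaft in tool 94
[ -0.064 -17.444] 66.30894611334911 136.09522554830005 -4.616593940260425
 rear handle 187 [ -0.123 -22.013] -61.28254528510562
[ -4.72 -39.69  -6.13]
```

Request:
play_rows --series '[[[0,0,0,-0.7,-5.95,-1.03,1],[0,0,0,-0.7,-5.95,-1.03,1],[0.4,-2.0,0,-0.7,-5.95,-1.03,1],[0.8,-4.0,0,-0.7,-5.95,-1.03,1],[0.8,-4.0,0,-0.7,-5.95,-1.03,1],[0.8,-4.0,0,-0.7,-5.95,-1.03,1],[0.8,-4.0,0,0,0,0,1],[0.8,-4.0,0,0,0,0,1],[0.8,-4.0,0,0,0,0,1],[0.8,-4.0,-2,0,0,0,1],[0.8,-4.0,-3,0,0,0,1],[0.8,-4.0,-3,0,0,0,1],[0.8,-2.0,-3,0,0,0,1],[0,-0.9,-2,0,0,0,1],[0,0,0,0,0,0,1],[0,0,0,0,0,0,1]]]'

```text
clock: 26.55
eef_pos: [456.7, -338.3, 140.8]
tool_rot: [-3.14, 0.069, -0.171]
force: [0.1, -0.0, -0.7]
width: 21.0
gripper_force: 59.1
```

```bash
cat > g.py <<'E'
from h import *
np.set_printoptions(precision=3,suppress=True)
s=ctrl.read_state(); R=Ro.from_euler('xyz',s['tool_rot']).as_matrix()
print(s['eef_pos'],s['tool_rot'])
for n in ['scene','side']:
    K,W=cam(n); im,D=get_image(n); P=cloud(K,W,D); L=(P-s['eef_pos'])@R
    for a,b in [(66,140),(-66,-28),(28,58)]:
        m=(D>0)&(abs(L[...,1])<15)&(L[...,0]>a)&(L[...,0]<b)&(L[...,2]>-50)&(L[...,2]<30)&(P[...,2]>75); q=P[m]
        if len(q)>8: print(n,(a,b),len(q),'z slope',np.polyfit(L[m][:,0],q[:,2],1),q.mean(0))
    for r in place_of('stylus_tip',n)[:2]: print(r['p'],r['pixel'],dep(K,W,r['pixel'],D))
E
python3 g.py; python3 rv.py 3.1416 0.07 -0.172
```

```text
[ 456.724 -338.307  140.75 ] [-3.14   0.069 -0.171]
scene (66, 140) 179 z slope [ -0.005 162.721] [ 558.058 -354.396  162.184]
scene (28, 58) 155 z slope [ -0.062 170.7  ] [ 502.193 -345.829  167.981]
0.83 [116.0, 294.7] [ 280.089 -443.043   17.402]
side (66, 140) 66 z slope [ -0.009 158.35 ] [ 558.701 -351.256  157.391]
side (-66, -28) 93 z slope [  0.034 162.721] [ 413.348 -323.759  161.145]
side (28, 58) 70 z slope [  0.093 155.792] [ 501.56  -337.981  159.772]
0.54 [232.5, 106.8] [ 578.87  -353.937  155.306]
0.53 [322.4, 129.1] [ 279.633 -444.737    8.438]
[-0.03  0.09 -0.07]
```

Request:
play_rows --series '[[[-0.3,-0.05,-2,0,0,0,1],[0,0,-2.5,0,0,0,1],[0,0,-2.2,0,0,0,1],[0,0,-1.5,0,0,0,1],[0,0,-1,0,0,0,1],[0,0,-0.5,0,0,0,1],[0,0,-0.4,0,0,0,1],[0,0,-0.2,0,0,0,1],[0,0,0,0,0,0,1],[0,0,0,0,0,0,1]]]'

```text
clock: 28.0
eef_pos: [453.6, -339.7, 37.1]
tool_rot: [-3.141, 0.07, -0.172]
force: [-0.2, -0.0, -0.7]
width: 20.9
gripper_force: 59.1
```

Request:
play_rows --series '[[[0,0.05,-0.15,0,0,0,1],[0,0,-0.1,0,0,0,1],[0,0,0,0,0,0,1]]]'

```text
clock: 28.38
eef_pos: [453.5, -339.0, 34.7]
tool_rot: [-3.14, 0.07, -0.172]
force: [0.0, 0.7, 3.5]
width: 20.8
gripper_force: 59.8
```

Request:
play_rows --series '[[[0,0,0,0,0,0,0.7],[0,0,0,0,0,0,0.4],[0,0,0,0,0,0,0],[0,0,0,0,0,0,0],[0,0,0,0,0,0,0],[0,0,1,0,0,0,0],[0,0,2,0,0,0,0],[0,0,4,0,0,0,0],[0,0,5,0,0,0,0],[0,0,5,0,0,0,0],[0,0,3,0,0,0,0],[0,0,0,0,0,0,0],[0,0,0,0,0,0,0]]]'

```text
clock: 30.0
eef_pos: [453.2, -338.5, 234.5]
tool_rot: [-3.14, 0.07, -0.172]
force: [-0.7, 0.2, -0.0]
width: 85.8
gripper_force: 0.0
```

```bash
python3 d.py w9; python3 e.py p9 >/dev/null; python3 f.py | head -8; python3 - <<'E'
import cv2,numpy as np
from h import *
a=cv2.imread('pics/w9.png'); b=cv2.imread('pics/p9.png')
cv2.imwrite('pics/fin.png',np.hstack([cv2.resize(a,(320,240)),cv2.resize(b,(457,240))]))
E
```

```text
stylus 1917 62.4823744442258 ((457.4695129394531, -339.1170959472656), (21.578336715698242, 128.62110900878906), 79.56792449951172) [[392.2684020996094, -338.083251953125], [518.763427734375, -361.37261962890625], [522.670654296875, -340.15093994140625], [396.17559814453125, -316.861572265625]]
stylus_mid 0.91 [302.7 312.5] [ 208.6 -360.    51. ] [ 180.4 -360.7   23. ]
stylus_mid 0.76 [259.4 155.4] [ 454.6 -337.6   51. ] [ 457.3 -338.    62.2]
stylus_mid 0.66 [391.4 146.7] [ 438.4 -492.1   51. ] [ 428.7 -506.7   17.5]
stylus_tip 0.88 [439.1  70.1] [ 513.7 -543.2   51. ] [ 511.6 -566.2   12.4]
stylus_tip 0.8 [348.9 248.5] [ 307.6 -434.3   51. ] [ 452.1 -381.   258.1]
stylus_tip 0.68 [260.6  29.5] [ 584.4 -361.4   51. ] [ 583.4 -361.2   57.1]
cradle 0.57 [257.5 146. ] [ 455.7 -335.     0. ] [ 468.5 -337.8   62.5]
cradle 0.27 [31.7 65.2] [603.  -77.4   0. ] [ 586.2 -142.    87.8]
scene 29 [(6, np.float64(95.3)), (15, np.float64(92.0)), (17, np.float64(89.5)), (14, np.float64(84.4)), (15, np.float64(82.9)), (12, np.float64(81.8)), (13, np.float64(82.5))]
scene 73 [(14, np.float64(93.1)),
[... 512 characters left out ...]
(30, np.float64(88.4)), (13, np.float64(87.6)), (11, np.float64(84.5)), (13, np.float64(80.6)), (14, np.float64(78.6)), (13, np.float64(78.7)), (13, np.float64(78.0))]
side 73 [(26, np.float64(88.2)), (15, np.float64(88.2)), (14, np.float64(83.9)), (16, np.float64(80.7)), (14, np.float64(79.8)), (15, np.float64(79.4)), (15, np.float64(77.4))]
side 117 [(29, np.float64(88.0)), (18, np.float64(88.2)), (15, np.float64(83.4)), (15, np.float64(79.7)), (19, np.float64(79.9)), (14, np.float64(79.1)), (13, np.float64(78.2))]
side 161 [(29, np.float64(88.3)), (18, np.float64(88.3)), (13, np.float64(83.8)), (18, np.float64(80.5)), (18, np.float64(79.5)), (18, np.float64(78.9)), (17, np.float64(78.2))]
```

View pics/fin.png

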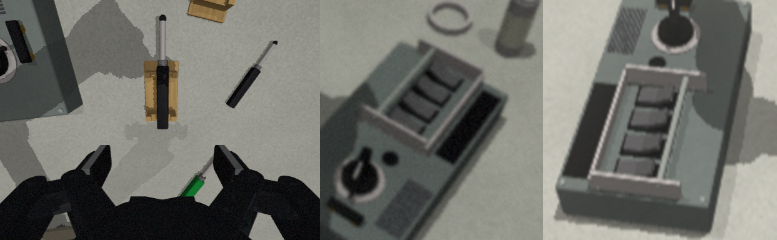

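The final picture shows the stylus lying level in its cradle (162,95), all four rockers matching, and the knob pointing at the link. I'm handing the job in.

```bash
python3 -c "
from h import *
print(workorder.finish_job())"
```

```text
the job is handed in; nothing more can be done
None
```

I handed the job in at about 30 s: the knob points at the link (within about 1°), the odd rocker now matches the other three, and the stylus is back in its cradle with nothing else seen to move; the hand-in returned no verdict.

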